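# Snap a sharpening lap on to the power hone

## Task

Fit the larger of the two sharpening laps on the power hone: lift it out of the wooden rack by its hub, lower its stub into the spindle, turn it lightly by feel until the two drive pins drop into its slots, then press it down until the spring catch snaps and it sits flat on the spindle flange, and let go. Use a light hand throughout, never forcing it while it stands on the pins, and leave the smaller lap in the rack and the things round about where they are.

Things in the scene. Friction and masses are not known exactly. Their poses are not given: they have to be found in the camera images.
- lap_large: The larger lap, the one to fit: disc 100 mm across (z 14 to 24 mm) on a drive boss 50 mm square (z 0 to 14 mm), 0.3 to 0.5 kg. Origin: on its axis in the boss's underside, the face that rests on rack or flange; z up. A cross of two slots 9 mm wide, along its own x and y, cuts the boss from below, so it fits the hone's two drive pins every quarter turn. It stands in either rack hole.
- lap_hub (a point): Middle of the larger lap's round knurled grip hub, 40 mm above the lap's origin: 32 mm across, 28 mm tall (from the disc at 24 mm to 52 mm above the origin).
- lap_stub (a point): Tip of the larger lap's steel stub, on its axis 25 mm below its origin. The stub is 14 mm thick, its nose tapers to 6 mm at the tip; a bead and groove on it hold the catch.
- lap_small: The smaller lap, disc 72 mm across, otherwise like the large one: stays in the rack's other hole. Origin as on the large lap.
- hone: Power hone, fixed: grey housing 150 x 200 x 68 mm (x, y, z), origin under its centre, knob and rocker switch on its -x side, steel fixture post 14 mm thick, 122 mm high at x +20, y -76 mm. The spindle stands up from the housing at x 0, y +40 mm.
- spindle_top (a point): On the spindle axis, in the top face of the hone's round steel spindle flange: 62 mm across, 98 mm above the table, bore 18 mm wide and 29 mm deep. Axes are the housing's. A lap fully home has its origin here. The spindle turns with a drag of 0.15 N m. Over 40 N on flange or pins harms them; 20 N of push is ample.
- pin_tops (a point): On the spindle axis, level with the tops of the two drive pins (6 mm thick, 12 mm high, facing each other, each 25 mm from the axis). The pins stand at any angle, which is not measured. A lap not lined up with them rests on their tops, its origin here; lined up (1.5 mm play each side) it sinks 5 mm lower until its bead meets the catch.
- catch (a point): On the spindle axis, between the catch's two spring balls in the bore. The stub's bead meets them with the lap 7 mm above home. Pushing on takes some 6 to 15 N at the peak, 4 to 6 mm above home; within 2 to 3 mm of home the balls snap into the groove, draw the lap down on the flange and hold it.
- lap_rack: Fixed wooden block 90 x 210 x 55 mm, origin under its centre, with two 19 mm holes right through at y +53 and -53 mm; a lap stands in each, boss on the block, its origin 55 mm above the table. A lamp dome hangs over the table to the left (x 0.12 to 0.33, y 0.10 to 0.31, z 0.29 to 0.42 m): keep the arm off it.
- ring_clamp: Bystander: wooden ring clamp 124 x 31 x 28 mm, lying on the table; origin under its centre.
- tin: Bystander: round tin 63 mm across, 32 mm high; origin under its centre.
- pliers: Bystander: flat pliers 159 x 51 x 12 mm, lying on the table; origin under its centre.
- sanding_stick: Bystander: sanding stick 19 x 200 x 10 mm, lying on the table; origin under its centre.
- ring: Bystander: plain metal ring 21 mm across, 8 mm high; origin under its centre.

How it is judged:
By the outcome, as a careful person would: the job done as asked, in the order asked, and still so for the second after the job is handed in, with the robot touching nothing.
It also fails if it takes over 67 s, if anything falls off the work surface, if the arm or the gripper's body presses on something with over 40 N, if the wrist force passes 120 N, or if a joint passes its speed limit or range.

## Robot

A 7-joint arm with a two-finger parallel gripper is mounted at the origin on the work surface; the furniture and walls round the work are solid. World frame = base frame: x ahead of the robot, y to its left, z up, the work surface at z = 0. Lengths are in m, angles in rad, forces in N, time in s.
With the tool pointing down it reaches from about 0.4 to 0.85 m from the base axis. Payload 4.5 kg.
Tool frame: the origin (TCP) lies at the centre of the arm's flange, where the gripper is bolted on; the fingertips stand 166 mm ahead of it and the grasp point (between the pads) lies 147 mm ahead of it; z points along the fingers, y is the line along which they close (so a half turn about z gives the same grasp; the last joint's range is limited). The gripper opens to 88 mm and grips with 3 to 60 N. Pads are 18 mm wide; open, the fingers measure 123 mm over their backs; the gripper's body (75 mm by 187 mm) begins 45 mm behind the grasp point.
Start: joints at [1.157, 0.689, -0.195, 1.565, 0.157, 0.902, -0.215], TCP at [0.271, -0.563, 0.405] pointing down, gripper open.
Joint ranges: [-3.01, 3.01], [-0.46, 2.08], [-1.47, 1.51], [0.13, 2.56], [-1, 4.14], [0.04, 2.09], [-2.66, 2.66]. Speed limits (rad/s): [2.57, 2.57, 3.14, 3.14, 3.14, 3.14, 3.14].

## Interface

Orientations are given as a rotation vector (axis times angle).
In Python, from rig import * gives the robot as it stands.
- The arm moves only by the shell command python3 -m inch 'ROWS'. ROWS is JSON, a list that holds one entry, the list of rows, each a list of 7 numbers: the shift along the tool's x, y, z in cm, then the turn, a rotation vector about the tool's x, y, z in rad, then the finger opening in cm, from 0 to 8.81. In form: [[[tx, ty, tz, ax, ay, az, gripper], ...]]. A call has 1 to 10 rows; each row is the pose to reach, as a shift and turn from the pose commanded when the call began, along the tool's axes at that moment; what a row does not reach only later rows make up. A row lasts 1/12 s, in which the tool goes at most 41.7 mm and 7.16 degrees, less where a joint would pass 70% of its speed; a pose out of reach is approached as far as the arm can. A call with a gripper value outside its range is refused whole. The fingers move at their own pace and stop on an object; the grip force is fixed at half the most. Time passes only in rows, so rows that repeat a pose let the fingers close. It gives the time, the measured TCP pose, the force, the opening and the grip force at its end, in the units of the state.
- observe(): the state, without advancing time (a new reading comes with each control period).
- get_image(name): name is "side" or "top"; returns a dict with "image" (480x640x3 uint8, red, green, blue), "fx", "fy", "cx", "cy" (pixels), "rvec" (rotation vector, rad) and "tvec" (3), from world to camera coordinates, as OpenCV has them. Camera axes: x right, y down, z forward; pixel columns grow to the right and rows downward; lengths in m; the calibration is good to about 2 mm. A picture is of the moment at which its call begins. There is no depth.
- close_job(): hands the job in; it is judged then, once.
Trained networks look in the newest picture that a camera, given by its name, has taken for a name from the list of things; names that differ only in an ending like _2 or _b are one class to them, and where a whole thing is asked for, a point or a joint stands for the part that bears it (a point fixed in the world has none). Each returns a list of dicts, best first, with "score" (0 to 1); they miss things now and then, are a little off and sometimes report something else, mostly with a low value. They report only what shows in the picture. A call takes as long as a camera call.
- masks_of(target, camera): "mask" (480x640 bool, what is visible of it) and "rect" ([left, top, width, height] in pixels, round what is visible of it).
The state is a dict: "time": time; "q": joint angles; "dq": joint speeds; "tau": joint torques, N m; "eef_pos": TCP position; "tool_rot": TCP orientation; "ft_force": force on the tool from outside, world axes, zero at the start; "moment": the same for the moment, N m; "opening": finger opening in m; "grasp_force": force on a finger pad.
Only numpy, scipy, OpenCV 4.12 (cv2) and the standard library are available. Lean on these libraries where they do the work, as an engineer would, in place of code of your own. Each camera call takes 0.05 s, during which the arm holds its last target. There are 200 camera calls.

## Working session

There is one attempt and no reset: what is moved stays moved. The work goes in short steps, Python scripts to look and compute and a shell command to move; the robot and the scene stay as the last step left them, time stands still between calls to the robot, and variables do not carry over. Pictures are saved under pics/ and viewed, at most 10 in all, crops included, and the job is handed in when it is done.

```bash
mkdir -p pics; ls; cat > h.py <<'E'
from rig import *
import numpy as np, cv2
from scipy.spatial.transform import Rotation as R
def cam(n):
    d=get_image(n); K=np.array([[d['fx'],0,d['cx']],[0,d['fy'],d['cy']],[0,0,1.]])
    return d['image'],K,R.from_rotvec(d['rvec']).as_matrix(),np.array(d['tvec'])
def ray(c,u,v):
    _,K,M,t=c; o=-M.T@t; r=M.T@np.linalg.solve(K,[u,v,1.]); return o,r/np.linalg.norm(r)
def onz(c,u,v,z):
    o,r=ray(c,u,v); return o+r*(z-o[2])/r[2]
def proj(c,p):
    _,K,M,t=c; q=K@(M@np.array(p)+t); return q[:2]/q[2]
E
python3 - <<'E'
from h import *
np.set_printoptions(precision=4,suppress=True)
for n in('top','side'):
    c=cam(n); cv2.imwrite(f'pics/{n}0.png',c[0][...,::-1])
    print(n,'campos',-c[2].T@c[3])
    for t in('lap_large','lap_small','lap_hub','hone','lap_rack','spindle_top','pin_tops'):
        try:
            for m in masks_of(t,n)[:2]:
                ys,xs=np.nonzero(m['mask']); print(t,round(m['score'],2),m['rect'],xs.mean().round(1),ys.mean().round(1))
        except Exception as e: print(t,e)
s=observe();print({k:np.round(v,4) for k,v in s.items()})
E
```

```text
pics
top campos [0.3244 0.1219 1.1117]
lap_large 0.84 [177.5, 192.7, 43.3, 40.1] 197.8 212.3
lap_large 0.59 [437.4, 233.1, 19.6, 70.5] 447.2 270.3
lap_small 0.92 [227.4, 191.2, 33.2, 34.1] 243.7 208.2
lap_hub 0.91 [175.8, 191.6, 46.1, 41.9] 197.9 212.3
hone 0.79 [301.5, 203.2, 87.5, 74.7] 343.6 238.3
spindle_top 0.89 [297.1, 202.5, 90.4, 71.6] 343.4 238.1
spindle_top 0.52 [437.4, 233.0, 20.7, 67.8] 447.1 271.4
pin_tops 0.86 [298.1, 200.9, 94.0, 76.2] 343.6 238.1
side campos [0.316  1.1765 0.5077]
lap_large 0.67 [232.9, 297.0, 55.5, 37.4] 261.9 314.3
lap_large 0.5 [290.1, 328.9, 33.9, 64.6] 305.8 363.2
lap_small 0.6 [255.0, 269.7, 36.0, 33.6] 271.3 286.5
lap_hub 0.65 [305.8, 312.0, 12.7, 8.8] 311.6 315.4
lap_hub 0.64 [232.1, 297.2, 61.8, 35.5] 261.9 314.5
hone 0.96 [286.4, 221.6, 71.5, 73.9] 319.0 263.7
hone 0.75 [234.3, 294.3, 54.5, 37.9] 261.7 314.4
lap_rack 0.56 [231.2, 284.7, 63.0, 81.2] 263.3 340.6
spindle_top 0.84 [282.6, 220.9, 76.3, 71.8] 318.9 263.6
spindle_top 0.51 [233.1, 291.9, 55.3, 42.6] 261.8 314.4
pin_tops 0.65 [282.8, 220.2, 76.1, 79.3] 319.0 263.7
pin_tops 0.24 [253.6, 271.4, 37.2, 33.0] 271.1 287.0
{'time': np.float64(0.8), 'q': array([ 1.1568,  0.6891, -0.1946,  1.5653,  0.1573,  0.9025, -0.2151]), 'dq': array([-0.0008,  0.0007, -0.0009,  0.0003, -0.    ,  0.0006, -0.0003]), 'tau': array([  0.0003, -52.7441,  -1.2672, -15.3739,  -0.0521,  -0.0007,
         0.    ]), 'eef_pos': array([ 0.2706, -0.5634,  0.4048]), 'tool_rot': array([3.0631, 0.6975, 0.    ]), 'ft_force': array([-0.2572, -0.1719,  0.3928]), 'moment': array([-0.042 , -0.0139, -0.0133]), 'grasp_force': np.float64(0.0), 'opening': np.float64(0.0879)}
```

View pics/top0.png

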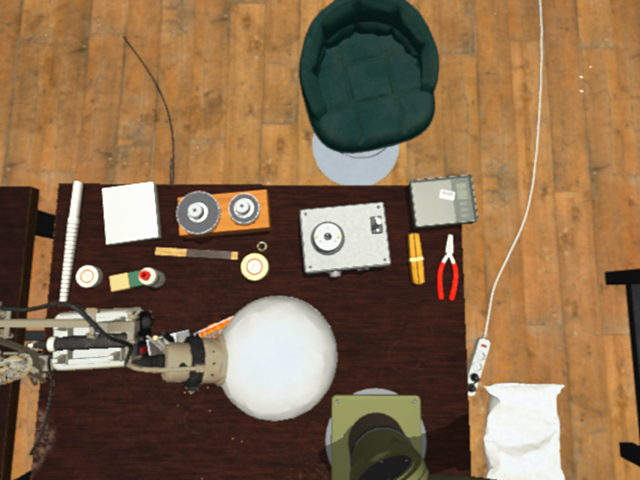

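View pics/side0.png

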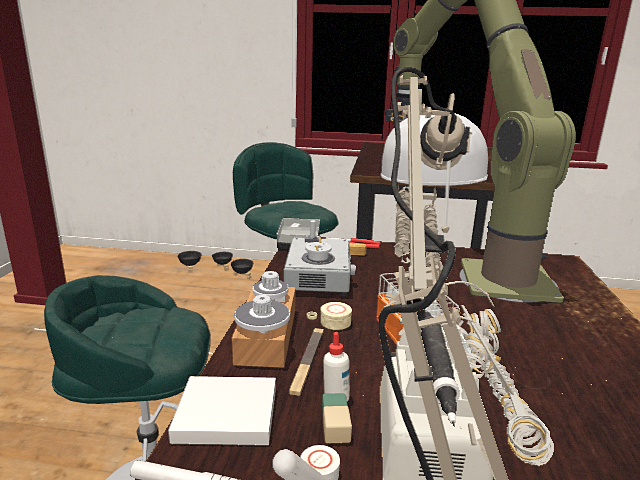

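The top view shows the large lap at (198,212), the small one at (243,208) and the spindle at about (328,237). The side view agrees: large lap at (262,314), spindle at about (319,252). I'll enlarge the top view to measure.

```bash
python3 - <<'E'
from h import *
np.set_printoptions(precision=4,suppress=True)
im=cv2.imread('pics/top0.png')
a=cv2.resize(im[185:240,170:275],None,fx=7.5,fy=7.5,interpolation=cv2.INTER_CUBIC)[:300*2]
b=cv2.resize(im[195:285,295:395],None,fx=6,fy=6,interpolation=cv2.INTER_CUBIC)
a=cv2.resize(im[185:240,170:275],(525,275),interpolation=cv2.INTER_CUBIC)
b=cv2.resize(im[200:265,300:395],(475,325),interpolation=cv2.INTER_CUBIC)
out=np.zeros((600,525,3),np.uint8);out[:275]=a;out[275:,:475]=b
cv2.imwrite('pics/z.png',out)
c=cam('top'); s=cam('side')
def box(u,v,z): return onz(c,u,v,z)
print('large',onz(c,197.8,212.3,.079)); print('small',onz(c,243.7,208.2,.079)); print('spindle',onz(c,327,237,.098))
# hone housing corners
m=masks_of('hone','top')[0]['mask'].astype(np.uint8)
r=cv2.minAreaRect(max(cv2.findContours(m,0,1)[0],key=cv2.contourArea)); 
for p in cv2.boxPoints(r): print(p,onz(c,*p,.068))
E
```

```text
large [0.518  0.4137 0.079 ]
small [0.5284 0.3083 0.079 ]
spindle [0.46   0.1155 0.098 ]
[296.3423 209.519 ] [0.5283 0.1873 0.068 ]
[382.9354 199.1278] [ 0.5545 -0.0155  0.068 ]
[391.377  269.4748] [ 0.3898 -0.0328  0.068 ]
[304.7839 279.866 ] [0.3649 0.1655 0.068 ]
```

View pics/z.png

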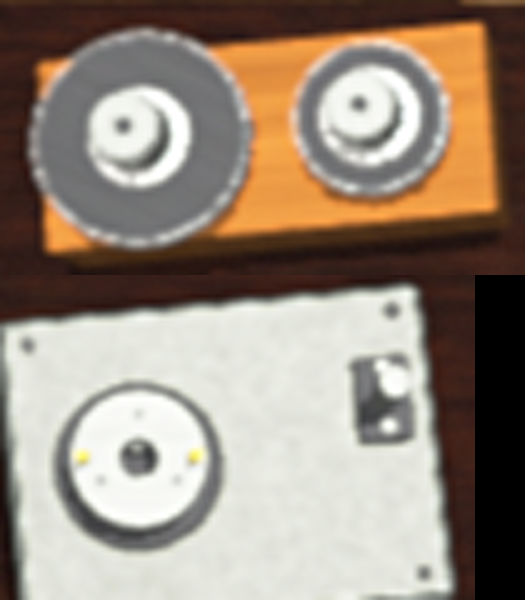

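The crop shows the two yellow pins at about (82,457) and (195,456), which puts the pin centre near (327.3,235.9) in the full image with the pin line almost along the image row. The large lap's disc is centred at (197.6,212.2). Next I'll cross-check against the side view and identify the kinematics to get the lamp clearance.

```bash
cat > fk.py <<'E'
from h import *
J=[((0,0,.267),(0,0,0)),((0,0,0),(-np.pi/2,0,0)),((0,-.293,0),(np.pi/2,0,0)),((.0525,0,0),(np.pi/2,0,0)),((.0775,-.3425,0),(np.pi/2,0,0)),((0,0,0),(np.pi/2,0,0)),((.076,.097,0),(-np.pi/2,0,0))]
def fk(q):
    T=np.eye(4);o=[]
    for (p,r),a in zip(J,q):
        A=np.eye(4);A[:3,3]=p;A[:3,:3]=(R.from_euler('xyz',r)*R.from_rotvec([0,0,a])).as_matrix();T=T@A;o.append(T[:3,3].copy())
    return T,o
E
python3 - <<'E'
from fk import *
np.set_printoptions(precision=4,suppress=True)
q=observe()['q'];T,o=fk(q);print(T,np.hypot(T[0,3],T[1,3]),np.hypot(.2706,.5634));print(np.array(o))
c=cam('top');s=cam('side')
L=onz(c,197.6,212.2,.079);S=onz(c,327.3,235.9,.110)
a,b=onz(c,300+82/5-.4,200+182/5-.4,.11),onz(c,300+195/5-.4,200+181/5-.4,.11)
print('L',L,'S',S,'pins',a,b,np.linalg.norm(a-b),np.degrees(np.arctan2(*(b-a)[1::-1])))
print('side proj disc',proj(s,L),'flange',proj(s,[S[0],S[1],.098]),proj(s,[*S[:2],.11]))
im=s[0][...,::-1]
z=np.zeros((560,800,3),np.uint8)
z[:,:400]=cv2.resize(im[290:346,232:272+0],(400,560),interpolation=cv2.INTER_CUBIC) 
z[:,400:]=cv2.resize(im[225:281,300:340],(400,560),interpolation=cv2.INTER_CUBIC)
cv2.imwrite('pics/zs.png',z)
E
```

```text
[[ 0.4342  0.9008 -0.0058  0.331 ]
 [ 0.9007 -0.4343 -0.0092  0.5169]
 [-0.0108 -0.0012 -0.9999  0.207 ]
 [ 0.      0.      0.      1.    ]] 0.6138159851397387 0.6250151358167256
[[0.     0.     0.267 ]
 [0.     0.     0.267 ]
 [0.0749 0.1706 0.4931]
 [0.1002 0.2029 0.4604]
 [0.2847 0.458  0.3048]
 [0.2847 0.458  0.3048]
 [0.331  0.5169 0.207 ]]
L [0.5183 0.4141 0.079 ] S [0.4608 0.115  0.11  ] pins [0.4605 0.1401 0.11  ] [0.4612 0.0898 0.11  ] 0.050267239398585524 -89.11485985268986
side proj disc [263.3436 311.4364] flange [319.347  245.5695] [319.4752 240.7399]
```

View pics/zs.png

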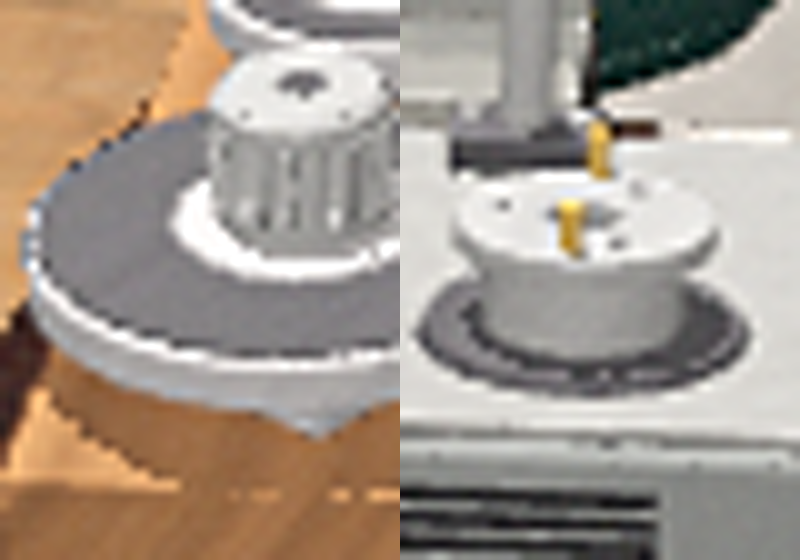

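```bash
cat >> h.py <<'E'
def go(p,head,s=None):
    "tool-frame shift (cm) and az to reach TCP p with tool x at world heading (deg), pointing down"
    s=s or observe(); Rt=R.from_rotvec(s['tool_rot']); h=np.radians(head)
    T=R.from_matrix(np.array([[np.cos(h),np.sin(h),0],[np.sin(h),-np.cos(h),0],[0,0,-1]]))
    d=Rt.inv().apply(np.array(p)-s['eef_pos'])*100
    print('shift',d.round(2),'turn',(Rt.inv()*T).as_rotvec().round(3),'| now',s['time'],np.round(s['eef_pos'],4),'F',np.round(s['ft_force'],1))
E
python3 - <<'E'
from h import *
s=cam('side')
p=onz(s,263.4,332.8,.055);print(p)
for L in([.5183,.4141],[.520,.414],[.522,.413]):
    d=p[:2]-L;print(np.degrees(np.arctan2(d[1],d[0])),np.linalg.norm(d))
go([.5,-.1,.405],60)
E
python3 -m inch '[[[20,-16,0,0,0,-0.3,8.8],[40.7,-31.8,0,0,0,-0.6,8.8],[40.7,-31.8,0,0,0,-0.6,8.8],[40.7,-31.8,0,0,0,-0.6,8.8],[40.7,-31.8,0,0,0,-0.6,8.8],[40.7,-31.8,0,0,0,-0.6,8.8],[40.7,-31.8,0,0,0,-0.6,8.8],[40.7,-31.8,0,0,0,-0.6,8.8],[40.7,-31.8,0,0,0,-0.6,8.8],[40.7,-31.8,0,0,0,-0.6,8.8]]]'
python3 -c "
from h import *
go([.52,.2,.405],90);go([.52,.4139,.4],90);print(observe()['q'].round(3))"
```

```text
[0.51024698 0.4465872  0.055     ]
103.92201450163965 0.03347042050224846
106.66190680054115 0.03401538981781032
109.2862432465382 0.035584170707918764
shift [ 4.073e+01 -3.184e+01 -3.000e-02] turn [ 0.     0.    -0.599] | now 1.1 [ 0.2707 -0.5634  0.4047] F [ 1.  -0.6  0.2]
time: 1.93
eef_pos: [0.456, -0.1881, 0.405]
tool_rot: [2.72, 1.571, 0.001]
ft_force: [0.4, 0.1, -0.3]
opening: 0.088
grasp_force: 0.0
shift [ 3.682e+01 -1.385e+01 -1.000e-02] turn [ 0.001  0.    -0.523] | now 1.9333 [ 0.456  -0.1881  0.405 ] F [ 0.4  0.1 -0.3]
shift [ 55.34 -24.54   0.48] turn [ 0.001  0.    -0.523] | now 1.9333 [ 0.456  -0.1881  0.405 ] F [ 0.4  0.1 -0.3]
[ 0.515  0.531 -0.336  1.95   0.262  0.702 -0.502]
```

```bash

python3 -m inch '[[[37,-14,0,0,0,-0.52,8.8],[37,-14,0,0,0,-0.52,8.8],[37,-14,0,0,0,-0.52,8.8],[37,-14,0,0,0,-0.52,8.8],[37,-14,0,0,0,-0.52,8.8],[37,-14,0,0,0,-0.52,8.8],[37,-14,0,0,0,-0.52,8.8],[37,-14,0,0,0,-0.52,8.8],[55.3,-24.5,0,0,0,-0.52,8.8],[55.3,-24.5,0,0,0,-0.52,8.8]]]'
python3 -c "
from h import *
go([.52,.4139,.29],90);print(observe()['q'].round(3))"
```

```text
time: 2.77
eef_pos: [0.5122, 0.2244, 0.4048]
tool_rot: [2.225, 2.217, 0.001]
ft_force: [1.1, -0.3, -0.5]
opening: 0.0879
grasp_force: 0.0
shift [18.96  0.71 11.48] turn [ 0.001  0.    -0.003] | now 2.7667 [0.5122 0.2244 0.4048] F [ 1.1 -0.3 -0.5]
[-0.233  0.626 -0.438  1.76   0.343  0.832 -0.835]
```

```bash

python3 -m inch '[[[10,0.7,0,0,0,0,8.8],[19,0.7,2,0,0,0,8.8],[19,0.7,6,0,0,0,8.8],[19,0.7,9,0,0,0,8.8],[19,0.7,10.5,0,0,0,8.8],[19,0.7,10.5,0,0,0,8.8],[19,0.7,10.5,0,0,0,8.8],[19,0.7,10.5,0,0,0,8.8]]]'
python3 - <<'E'
from h import *
go([.52,.4139,.248],90);print(observe()['q'].round(3))
t=cam('top');s=cam('side')
z=np.zeros((560,800,3),np.uint8)
z[:,:400]=cv2.resize(t[0][170:254,168:228,::-1],(400,560),interpolation=cv2.INTER_CUBIC)
z[:,400:]=cv2.resize(s[0][220:346,220:310,::-1],(400,560),interpolation=cv2.INTER_CUBIC)
cv2.imwrite('pics/g1.png',z)
E
```

```text
time: 3.43
eef_pos: [0.5192, 0.4125, 0.2987]
tool_rot: [2.223, 2.22, -0.004]
ft_force: [0.7, -0.3, 0.9]
opening: 0.088
grasp_force: 0.0
shift [0.14 0.09 5.07] turn [-0.002  0.002 -0.002] | now 3.4333 [0.5192 0.4125 0.2987] F [ 0.7 -0.3  0.9]
[-0.552  0.884 -0.366  1.522  0.391  0.811 -1.07 ]
```

View pics/g1.png

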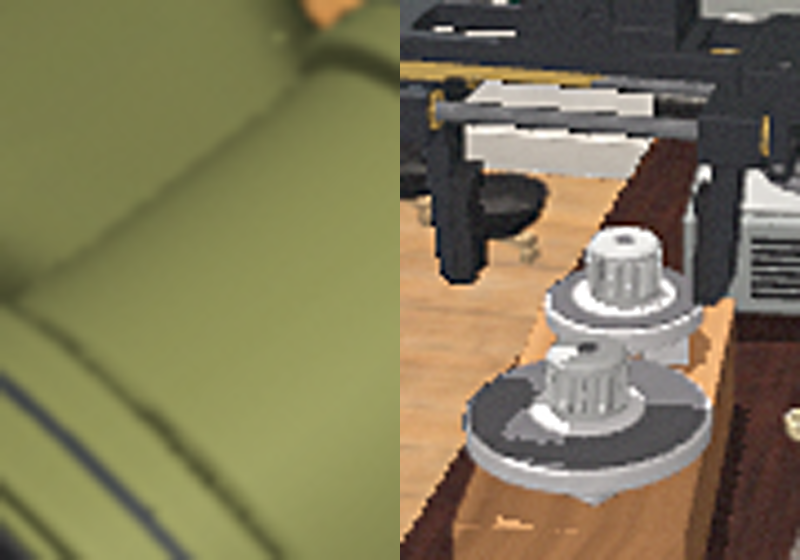

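The side view shows the open fingers straddling the hub: fingers at x 458 and 715, so a middle of 587, with the hub at about 590. The arm blocks the top view. Lower and grip.

```bash

python3 -m inch '[[[0.14,0.1,1.5,0,0,0,8.8],[0.14,0.1,3,0,0,0,8.8],[0.14,0.1,4.2,0,0,0,8.8],[0.14,0.1,5,0,0,0,8.8],[0.14,0.1,5,0,0,0,8.8],[0.14,0.1,5,0,0,0,6],[0.14,0.1,5,0,0,0,5],[0.14,0.1,5,0,0,0,4],[0.14,0.1,5,0,0,0,3.6],[0.14,0.1,5,0,0,0,3.4]]]'
python3 -m inch '[[[0,0,0,0,0,0,3.2],[0,0,0,0,0,0,2.8],[0,0,0,0,0,0,2.5],[0,0,0,0,0,0,2.5],[0,0,0,0,0,0,2.5],[0,0,0,0,0,0,2.5]]]'
python3 -c "
from h import *
go([.52,.4139,.36],90)"
```

```text
time: 4.37
eef_pos: [0.5208, 0.4139, 0.2502]
tool_rot: [2.225, 2.218, 0.001]
ft_force: [0.3, 0.2, -0.1]
opening: 0.057
grasp_force: 0.0
time: 4.87
eef_pos: [0.5206, 0.4137, 0.2497]
tool_rot: [2.225, 2.218, -0.0]
ft_force: [-0.1, 0.0, 1.8]
opening: 0.0311
grasp_force: 30.0
shift [  0.02  -0.06 -11.03] turn [-0.     0.    -0.003] | now 4.8667 [0.5206 0.4137 0.2497] F [-0.1  0.   1.8]
```

```bash

python3 -m inch '[[[0,0,-1,0,0,0,2.5],[0,0,-2.5,0,0,0,2.5],[0,0,-4.5,0,0,0,2.5],[0,0,-7,0,0,0,2.5],[0,0,-9.5,0,0,0,2.5],[0,0,-11.5,0,0,0,2.5],[0,0,-13,0,0,0,2.5],[0,0,-13,0,0,0,2.5],[0,0,-13,0,0,0,2.5]]]'
python3 - <<'E'
from h import *
go([.463,.1146,.379],109)
s=cam('side'); print(observe()['opening'])
cv2.imwrite('pics/l1.png',cv2.resize(s[0][170:350,200:320,::-1],(400,600),interpolation=cv2.INTER_CUBIC))
E
```

```text
time: 5.62
eef_pos: [0.5206, 0.4135, 0.38]
tool_rot: [2.225, 2.218, 0.001]
ft_force: [-0.6, -0.7, -5.6]
opening: 0.0309
grasp_force: 30.0
shift [-29.91  -5.67   0.09] turn [ 0.001 -0.    -0.335] | now 5.6167 [0.5206 0.4135 0.38  ] F [-0.6 -0.7 -5.6]
0.031068499136075883
```

View pics/l1.png

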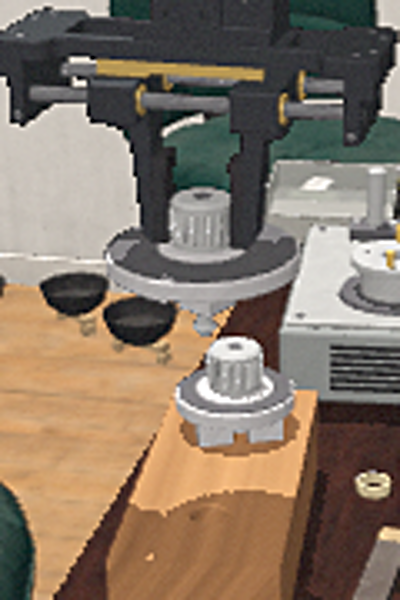

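The lap is held level between the fingers, with the disc at about (203,262) and the stub tip at (205,328). The smaller lap is undisturbed. Carry it to the spindle.

```bash

python3 -m inch '[[[-2,-0.4,0,0,0,-0.03,2.5],[-5,-1,0,0,0,-0.08,2.5],[-8.5,-1.6,0,0,0,-0.12,2.5],[-12,-2.3,0,0,0,-0.16,2.5],[-15.5,-3,0,0,0,-0.2,2.5],[-19,-3.6,0,0,0,-0.24,2.5],[-22.5,-4.3,0,0,0,-0.28,2.5],[-26,-5,0,0,0,-0.31,2.5],[-28.5,-5.4,0,0,0,-0.33,2.5],[-29.9,-5.65,0,0,0,-0.335,2.5]]]'
python3 -m inch '[[[0,0,1,0,0,0,2.5],[0,0,2,0,0,0,2.5],[0,0,2.5,0,0,0,2.5],[0,0,2.5,0,0,0,2.5],[0,0,2.5,0,0,0,2.5]]]'
python3 - <<'E'
from h import *
go([.463,.1146,.305],109)
t=cam('top');s=cam('side');print(observe()['q'].round(3))
p=observe()['eef_pos']
for n,c in(('t',t),('s',s)):
  for d in(.1947,.2197,.1947-.024): print(n,'tool axis at -',d,proj(c,p-[0,0,d]).round(1))
print('spindle side',proj(s,[.462,.115,.098]).round(1),proj(s,[.462,.115,.11]).round(1))
z=np.zeros((600,800,3),np.uint8)
z[:,:400]=cv2.resize(t[0][195:285,300:360,::-1],(400,600),interpolation=cv2.INTER_CUBIC)
z[:,400:]=cv2.resize(s[0][185:275,290:350,::-1],(400,600),interpolation=cv2.INTER_CUBIC)
cv2.imwrite('pics/s1.png',z)
E
```

```text
time: 6.5
eef_pos: [0.4619, 0.1103, 0.3781]
tool_rot: [-1.827, -2.554, 0.011]
ft_force: [0.7, -0.3, -3.4]
opening: 0.031
grasp_force: 30.0
time: 6.92
eef_pos: [0.4631, 0.1151, 0.3541]
tool_rot: [-1.822, -2.558, 0.002]
ft_force: [0.3, -0.1, -3.5]
opening: 0.0313
grasp_force: 30.0
shift [-0.04 -0.01  4.91] turn [-0.002 -0.     0.001] | now 6.9167 [0.4631 0.1151 0.3541] F [ 0.3 -0.1 -3.5]
[-0.024  0.617 -0.497  2.043  0.509  0.602 -0.54 ]
t tool axis at - 0.1947 [327.3 231.5]
t tool axis at - 0.2197 [327.3 233.2]
t tool axis at - 0.17070000000000002 [327.4 229.8]
s tool axis at - 0.1947 [318.9 220.2]
s tool axis at - 0.2197 [318.6 230.5]
s tool axis at - 0.17070000000000002 [319.2 210.1]
spindle side [318.9 245.5] [319.  240.7]
```

View pics/s1.png

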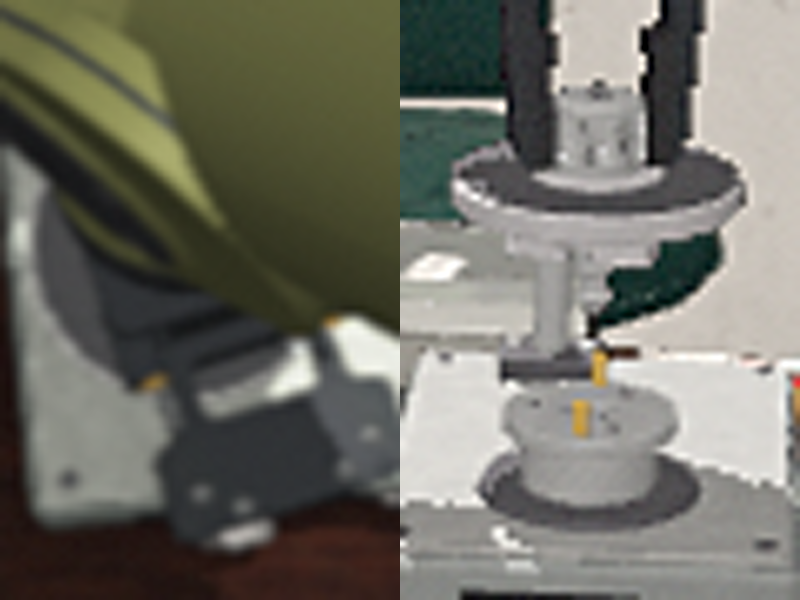

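The side view shows the stub over the spindle. The stub tip is at about (590,305), against a flange centre of 591 and pins at (582,400) and (600,350). A quick numeric check of the left disc edge in the top view will confirm y.

```bash

python3 - <<'E'
from h import *
t=cam('top'); p=observe()['eef_pos']
im=cv2.cvtColor(t[0],cv2.COLOR_RGB2GRAY)
for m in masks_of('lap_large','top')[:2]: print(m['score'],m['rect'])
for r in(228,231,234,237,240,243): print(r,im[r,296:330])
for zo in(.1707,.1807):
  a=np.radians(np.arange(150,290,10))  # disc edge, world heading a
  print(zo,[tuple(proj(t,[p[0]+.05*np.cos(x),p[1]+.05*np.sin(x),p[2]-zo]).round(1)) for x in np.radians(np.arange(60,190,15))])
E
```

```text
0.85 [303.0, 225.9, 41.3, 30.4]
0.21 [301.2, 215.5, 84.3, 59.1]
228 [ 26  26  22  26  52 112 175 184 143  92  73  72  73  59  46  51  64  64
  52  37  27  25  25  24  31  44  56  65  62  52  46  45  44  46]
231 [ 25  27  25  24  63 130 177 183 143  91  72  72  74  74  70  56  35  30
  45  58  66  64  56  46  36  30  25  32  42  55  59  55  47  46]
234 [ 27  25  25  23  51  97 120 134 123  93  74  73  73  73  76  73  65  51
  40  32  28  27  31  41  48  51  47  40  34  34  44  49  51  49]
237 [ 26  28  26  25  29  57 102 141 153 124  86  72  73  74  73  75  73  64
  52  49  50  50  46  42  36  32  27  25  26  26  28  30  36  41]
240 [ 29  35  34  26  25  52  96 129 144 145 119  84  72  72  73  74  74  72
  61  49  47  50  51  51  49  51  51  51  50  51  51  50  51  50]
243 [ 23  28  30  24  20  43  84 112 130 140 149 151 123  85  70  71  72  73
  68  53  43  45  49  50  49  46  44  40  37  32  28  26  23  24]
0.1707 [(np.float64(306.6), np.float64(217.7)), (np.float64(304.1), np.float64(223.5)), (np.float64(303.2), np.float64(229.7)), (np.float64(304.0), np.float64(235.9)), (np.float64(306.3), np.float64(241.7)), (np.float64(310.1), np.float64(246.8)), (np.float64(315.1), np.float64(250.6)), (np.float64(321.0), np.float64(253.1)), (np.float64(327.3), np.float64(254.0))]
0.1807 [(np.float64(306.8), np.float64(218.6)), (np.float64(304.3), np.float64(224.3)), (np.float64(303.4), np.float64(230.4)), (np.float64(304.2), np.float64(236.5)), (np.float64(306.5), np.float64(242.3)), (np.float64(310.3), np.float64(247.3)), (np.float64(315.2), np.float64(251.1)), (np.float64(321.0), np.float64(253.6)), (np.float64(327.3), np.float64(254.4))]
```

Position agrees within about 1 mm. Lower the stub into the bore, stopping above the pin tops (contact expected at TCP z ≈ 0.305).

```bash

python3 -m inch '[[[0,0,1,0,0,0,2.5],[0,0,2,0,0,0,2.5],[0,0,3,0,0,0,2.5],[0,0,3.5,0,0,0,2.5],[0,0,4,0,0,0,2.5],[0,0,4.3,0,0,0,2.5],[0,0,4.3,0,0,0,2.5]]]'
python3 -m inch '[[[0,0,0.2,0,0,0,2.5],[0,0,0.2,0,0,0,2.5],[0,0,0.35,0,0,0,2.5],[0,0,0.35,0,0,0,2.5],[0,0,0.5,0,0,0,2.5],[0,0,0.5,0,0,0,2.5]]]'
```

```text
time: 7.7
eef_pos: [0.4633, 0.115, 0.3115]
tool_rot: [-1.824, -2.558, 0.001]
ft_force: [-1.3, -0.4, -3.9]
opening: 0.0309
grasp_force: 30.0
time: 8.2
eef_pos: [0.4633, 0.1149, 0.3066]
tool_rot: [1.824, 2.558, -0.0]
ft_force: [-0.0, 0.1, -4.8]
opening: 0.0313
grasp_force: 30.0
```

Still free at z 0.3066. Creep down gently.

```bash

python3 -m inch '[[[0,0,0.1,0,0,0,2.5],[0,0,0.1,0,0,0,2.5],[0,0,0.15,0,0,0,2.5],[0,0,0.15,0,0,0,2.5]]]'
python3 -m inch '[[[0,0,0.05,0,0,0,2.5],[0,0,0.05,0,0,0,2.5],[0,0,0.1,0,0,0,2.5],[0,0,0.1,0,0,0,2.5]]]'
```

```text
time: 8.53
eef_pos: [0.4633, 0.1149, 0.3052]
tool_rot: [1.824, 2.558, -0.0]
ft_force: [-0.5, -0.5, -4.6]
opening: 0.0311
grasp_force: 30.0
time: 8.87
eef_pos: [0.4633, 0.1149, 0.3044]
tool_rot: [1.824, 2.558, 0.0]
ft_force: [-0.5, 0.0, -1.3]
opening: 0.031
grasp_force: 30.0
```

Contact on the pins, with about 3 N resting on them. Now turn lightly (counterclockwise in the world, −az), watching the force.

```bash

python3 -m inch '[[[0,0,0,0,0,-0.03,2.5],[0,0,0,0,0,-0.05,2.5],[0,0,0,0,0,-0.07,2.5],[0,0,0,0,0,-0.07,2.5]]]'
python3 -m inch '[[[0,0,0,0,0,-0.03,2.5],[0,0,0,0,0,-0.05,2.5],[0,0,0,0,0,-0.05,2.5]]]'
python3 -m inch '[[[0,0,0,0,0,-0.02,2.5],[0,0,0,0,0,-0.04,2.5],[0,0,0,0,0,-0.04,2.5]]]'
```

```text
time: 9.2
eef_pos: [0.4633, 0.1148, 0.3041]
tool_rot: [-1.731, -2.621, 0.0]
ft_force: [0.1, -0.1, -5.2]
opening: 0.0311
grasp_force: 30.0
time: 9.45
eef_pos: [0.4633, 0.1148, 0.3041]
tool_rot: [-1.665, -2.664, 0.0]
ft_force: [-0.1, 1.1, -4.6]
opening: 0.031
grasp_force: 30.0
time: 9.7
eef_pos: [0.4633, 0.1148, 0.3042]
tool_rot: [-1.612, -2.697, 0.0]
ft_force: [0.2, 0.6, -3.8]
opening: 0.031
grasp_force: 30.0
```

After about 4° of turn the load vanished, so the slots have probably come over the pins. We're now near the estimated angle. Lower slightly to test.

```bash

python3 -m inch '[[[0,0,0.05,0,0,0,2.5],[0,0,0.1,0,0,0,2.5],[0,0,0.1,0,0,0,2.5],[0,0,0.1,0,0,0,2.5]]]'
python3 -c "
from h import *
s=observe();print(s['moment'].round(3),s['ft_force'])"
```

```text
time: 10.03
eef_pos: [0.4633, 0.1149, 0.3032]
tool_rot: [1.614, 2.695, -0.0]
ft_force: [-0.3, -0.3, -3.5]
opening: 0.031
grasp_force: 30.0
[-0.018 -0.17   0.037] [-0.26669338 -0.32965913 -3.54037131]
```

```bash

python3 -m inch '[[[0,0,0.05,0,0,0,2.5],[0,0,0.1,0,0,0,2.5],[0,0,0.1,0,0,0,2.5],[0,0,0.1,0,0,0,2.5]]]'
python3 -c "
from h import *
s=observe();print(s['moment'].round(3),s['ft_force'])"
```

```text
time: 10.37
eef_pos: [0.4633, 0.1149, 0.3022]
tool_rot: [1.613, 2.696, -0.0]
ft_force: [-0.2, 0.1, -4.6]
opening: 0.0312
grasp_force: 30.0
[-0.003 -0.064 -0.001] [-0.19526444  0.05190371 -4.56288973]
```

Sinking freely below pin-top level, so the pins are in the slots. Continue down to the bead.

```bash

python3 -m inch '[[[0,0,0.08,0,0,0,2.5],[0,0,0.15,0,0,0,2.5],[0,0,0.2,0,0,0,2.5],[0,0,0.2,0,0,0,2.5],[0,0,0.2,0,0,0,2.5]]]'
python3 -m inch '[[[0,0,0.05,0,0,0,2.5],[0,0,0.1,0,0,0,2.5],[0,0,0.1,0,0,0,2.5],[0,0,0.1,0,0,0,2.5]]]'
python3 -m inch '[[[0,0,0.05,0,0,0,2.5],[0,0,0.1,0,0,0,2.5],[0,0,0.1,0,0,0,2.5],[0,0,0.1,0,0,0,2.5]]]'
```

```text
time: 10.78
eef_pos: [0.4633, 0.1149, 0.3002]
tool_rot: [1.613, 2.696, -0.0]
ft_force: [0.2, 0.2, -3.8]
opening: 0.0314
grasp_force: 30.0
time: 11.12
eef_pos: [0.4634, 0.115, 0.2993]
tool_rot: [1.613, 2.695, 0.0]
ft_force: [0.3, 0.5, -2.8]
opening: 0.031
grasp_force: 30.0
time: 11.45
eef_pos: [0.4635, 0.115, 0.2984]
tool_rot: [1.613, 2.695, 0.001]
ft_force: [0.4, -0.6, 1.9]
opening: 0.0313
grasp_force: 30.0
```

Bead met right where expected. Press on in small steps, keeping total push under about 20 N.

```bash

python3 -m inch '[[[0,0,0.05,0,0,0,2.5],[0,0,0.1,0,0,0,2.5],[0,0,0.1,0,0,0,2.5]]]'
python3 -m inch '[[[0,0,0.05,0,0,0,2.5],[0,0,0.1,0,0,0,2.5],[0,0,0.1,0,0,0,2.5]]]'
python3 -m inch '[[[0,0,0.05,0,0,0,2.5],[0,0,0.1,0,0,0,2.5],[0,0,0.1,0,0,0,2.5]]]'
```

```text
time: 11.7
eef_pos: [0.4635, 0.115, 0.2972]
tool_rot: [1.613, 2.695, 0.001]
ft_force: [0.5, -0.7, 1.1]
opening: 0.0311
grasp_force: 30.0
time: 11.95
eef_pos: [0.4634, 0.115, 0.2959]
tool_rot: [-1.613, -2.696, -0.0]
ft_force: [0.9, 1.4, -3.6]
opening: 0.0311
grasp_force: 30.0
time: 12.2
eef_pos: [0.4634, 0.1149, 0.2947]
tool_rot: [-1.613, -2.695, 0.0]
ft_force: [1.9, 0.9, -7.5]
opening: 0.0311
grasp_force: 30.0
```

Past the peak: the catch now draws the lap down. Follow it to the flange.

```bash

python3 -m inch '[[[0,0,0.05,0,0,0,2.5],[0,0,0.1,0,0,0,2.5],[0,0,0.1,0,0,0,2.5]]]'
python3 -m inch '[[[0,0,0.05,0,0,0,2.5],[0,0,0.05,0,0,0,2.5],[0,0,0.05,0,0,0,2.5]]]'
python3 -m inch '[[[0,0,0.05,0,0,0,2.5],[0,0,0.05,0,0,0,2.5],[0,0,0.05,0,0,0,2.5]]]'
```

```text
time: 12.45
eef_pos: [0.4633, 0.1149, 0.294]
tool_rot: [-1.613, -2.695, 0.0]
ft_force: [1.0, 1.0, -5.7]
opening: 0.0307
grasp_force: 30.0
time: 12.7
eef_pos: [0.4632, 0.1149, 0.2936]
tool_rot: [-1.613, -2.696, 0.0]
ft_force: [0.8, 0.2, -6.2]
opening: 0.031
grasp_force: 30.0
time: 12.95
eef_pos: [0.4632, 0.1149, 0.2932]
tool_rot: [-1.613, -2.696, 0.0]
ft_force: [1.1, 0.4, -5.1]
opening: 0.0312
grasp_force: 30.0
```

```bash

python3 -m inch '[[[0,0,0.05,0,0,0,2.5],[0,0,0.05,0,0,0,2.5],[0,0,0.05,0,0,0,2.5]]]'
python3 -m inch '[[[0,0,0.05,0,0,0,2.5],[0,0,0.05,0,0,0,2.5],[0,0,0.05,0,0,0,2.5]]]'
python3 -m inch '[[[0,0,0.03,0,0,0,2.5],[0,0,0.03,0,0,0,2.5],[0,0,0.03,0,0,0,2.5]]]'
```

```text
time: 13.2
eef_pos: [0.4632, 0.1148, 0.2927]
tool_rot: [-1.614, -2.696, 0.0]
ft_force: [1.4, 1.2, -4.4]
opening: 0.0313
grasp_force: 30.0
time: 13.45
eef_pos: [0.4632, 0.1148, 0.2926]
tool_rot: [1.613, 2.695, -0.0]
ft_force: [-0.5, 0.2, 3.7]
opening: 0.0308
grasp_force: 30.0
time: 13.7
eef_pos: [0.4632, 0.1149, 0.2926]
tool_rot: [1.613, 2.695, -0.0]
ft_force: [0.4, -0.8, 8.5]
opening: 0.0308
grasp_force: 30.0
```

Hard stop at z 0.2926, against a predicted home of 0.2927. Relax the push, open and retreat.

```bash

python3 -m inch '[[[0,0,-0.07,0,0,0,2.5],[0,0,-0.07,0,0,0,2.5],[0,0,-0.07,0,0,0,4],[0,0,-0.07,0,0,0,6],[0,0,-0.07,0,0,0,8],[0,0,-0.07,0,0,0,8],[0,0,-0.07,0,0,0,8],[0,0,-0.07,0,0,0,8],[0,0,-0.07,0,0,0,8]]]'
python3 -m inch '[[[0,0,-1,0,0,0,8],[0,0,-2.5,0,0,0,8],[0,0,-5,0,0,0,8],[0,0,-8,0,0,0,8],[0,0,-10,0,0,0,8],[0,0,-11,0,0,0,8],[0,0,-11,0,0,0,8]]]'
python3 - <<'E'
from h import *
t=cam('top');s=cam('side')
z=np.zeros((600,800,3),np.uint8)
z[:,:400]=cv2.resize(t[0][170:290,170:250,::-1],(400,600),interpolation=cv2.INTER_CUBIC)
z[:,400:]=cv2.resize(s[0][215:335,250:330+0,::-1],(400,600),interpolation=cv2.INTER_CUBIC)
cv2.imwrite('pics/f.png',z)
go([.463,-.15,.405],120)
E
```

```text
time: 14.45
eef_pos: [0.4633, 0.1149, 0.2926]
tool_rot: [1.613, 2.696, -0.0]
ft_force: [-0.0, -0.6, -0.4]
opening: 0.0758
grasp_force: 0.0
time: 15.03
eef_pos: [0.4638, 0.1151, 0.4043]
tool_rot: [1.613, 2.693, 0.005]
ft_force: [-0.6, -0.6, -0.5]
opening: 0.0801
grasp_force: 0.0
shift [-23.31 -12.5   -0.28] turn [-0.001  0.    -0.032] | now 15.1333 [0.4631 0.1145 0.402 ] F [ 0.1 -0.4 -0.2]
```

View pics/f.png

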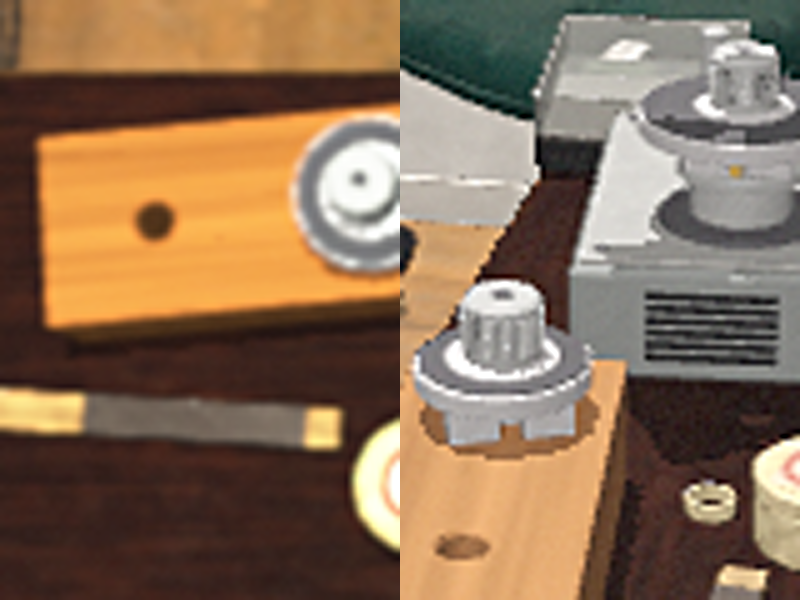

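The lap sits flat on the flange at about (745,130), with the yellow pin showing inside the boss slot at (737,172). The small lap is still in the rack, and the ring, tin and stick haven't moved. The gripper is clear, so I'm handing in.

```bash
python3 -c "
from rig import *
print(close_job())"
```

```text
the job is handed in; nothing more can be done
None
```

The larger lap is fitted on the hone: pins in its slots, pressed past the catch to a hard stop at the expected height and flat on the flange; it was then released, the gripper is clear, the smaller lap is still in the rack, and the job was handed in at about 15 s.

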